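# Open the ratchet stop of the perfume rack

### The arm

A 6-joint arm with a two-finger parallel gripper is mounted at the origin on the work surface. World frame = base frame: x ahead of the robot, y to its left, z up, the work surface at z = 0. Lengths are in m, angles in degrees, forces in N, time in s.
With the tool pointing down it reaches from about 0.25 to 0.775 m from the base axis. Payload 4 kg.
Tool frame: the origin (TCP) lies on the centre line of the jaws, within the pads' length; the fingertips stand 8 mm ahead of it and the grasp point (between the pads) lies 11 mm behind it; z points along the fingers, y is the direction in which the jaws open and shut (so a half turn about z gives the same grasp; the last joint's range is limited). The gripper opens to 94 mm and grips with 3 to 60 N. Pads are 16 mm wide; open, the fingers measure 119 mm over their backs; the gripper's body (75 mm by 177 mm) begins 78 mm behind the grasp point.
Start: joints at [57.519, 4.996, 78.535, -0, 96.463, -5.907], TCP at [0.246, 0.492, 0.214] pointing down, gripper open.
Joint ranges: [-177.83, 177.83], [-43.37, 116.18], [15.69, 146.23], [-61.86, 241.86], [9.47, 152.12], [-147.06, 147.06]. Speed limits (degrees/s): [159.86, 159.86, 180, 180, 180, 180].

### API

Orientations are given as [roll, pitch, yaw] about the fixed x, y, z axes, in that order (R = Rz(yaw) Ry(pitch) Rx(roll)).
In Python, from station import robot, grip, inverse_kinematics, status, optics, workorder, search_frame gives the robot as it stands. Calls block until the motion is done:
- robot.goto(position, orientation): joint-space move of the TCP to a pose.
- robot.line_to(position, attitude=None, vel=0.15, threshold=None): straight line of the TCP; attitude=None keeps the orientation; vel is the mean speed in m/s. With threshold (N) it stops when the force on the tool has changed by that much, and returns True; else False.
- robot.set_joints(angles): joint-space move.
- grip(opening, newtons=None): finger opening in m; newtons is the grip in N (None keeps the last); returns when the fingers have stopped.
- robot.dwell(seconds).
- inverse_kinematics(position, orientation): joint angles nearest the present ones, or None.
- status.sense(): the state.
- optics.get_image(name): name is "scene" or "top" or "wrist"; returns a dict with "color" (420x560x3 uint8, blue, green, red), "z_map" (420x560 float32, m along the optical axis (not along the pixel's ray), 0 where there is no reading), "intrinsics" (3x3 intrinsics, pixels), "k1" (the pictures are not rectified: a ray, as slopes to the right and down, at radius r is drawn at 1 + k1 r^2 times it, then the intrinsics apply), "R" (3x3) and "t" (3): a world point X has camera coordinates R X + t. Camera axes: x right, y down, z forward; pixel columns grow to the right and rows downward; lengths in m; the calibration is good to about 2 mm. A picture is of the moment at which its call begins.
A pose or a line that the arm cannot do raises robot.MotionError and nothing moves.
- workorder.sign_off(): hands the job in, once; it reports no verdict.
Trained networks look in the newest picture that a camera, given by its name, has taken for a name from the list of things; names that differ only in an ending like _2 or _b are one class to them, and where a whole thing is asked for, a point or a joint stands for the part that bears it (a point fixed in the world has none). Each returns a list of dicts, best first, with "score" (0 to 1); they miss things now and then, are a little off and sometimes report something else, mostly with a low value. They report only what shows in the picture. A call takes as long as a camera call. They do not tell look-alikes from the thing itself.
- search_frame(camera, target): "rect" ([left, top, width, height] in pixels, round what is visible of it).
The state is a dict: "time_s": time; "joints": joint angles; "qd": joint speeds; "joint_efforts": joint torques, N m; "tcp_pos": TCP position; "eef_rot": TCP orientation; "force": force on the tool from outside, world axes, zero at the start; "ft_torque": the same for the moment, N m; "finger_gap": finger opening in m.
Only numpy, scipy, OpenCV 4.12 (cv2) and the standard library are available. Lean on these libraries where they do the work, as an engineer would, in place of code of your own. Each camera call takes 0.05 s, during which the arm holds its last target.

### The job

Make room for a second bottle in the perfume rack on the vanity: press down the release pad on top of the sliding jaw and, keeping it down, push the jaw back along its bar, away from the perfume bottle, until it meets the end block. Then let the pad spring up again and take the hand clear. Only touch and push, do not force the jaw, and leave the perfume bottle and everything else on the vanity where it stands.

Things in the scene. Friction and masses are not known exactly. Their poses are not given: they have to be found in the camera images.
- rack: Perfume rack, fixed: dark wood base 340 x 120 x 8 mm, origin at centre of its underside, z up. Local +x is 'back', the way the jaw opens. An upright end plate (76 mm high) has its face at x = -160 mm. A 12 mm wide toothed steel bar runs along x at y = +30 mm, 26-36 mm high, to the aluminium end block (50 mm wide, 65 mm high). The perfume bottle stands in the bay at negative x, y = -22 mm.
- jaw (a joint): Position of the grey sliding jaw on the bar, m: 0 = most closed, grows as it moves back (rack's +x), 0.12 = fully back at the end block; starts at 0 to 0.045. Slides with 1-2 N when released; else the ratchet lets it move back at most one 10 mm tooth. From -x to +x: upright plate (106 mm wide, top 80 mm above the vanity), release pad, upright heel. 63 mm free between plate and heel, over the pad.
- release (a joint): How far the release pad is pressed down, in m: 0 = up (spring), 0.010 = bottom stop. The ratchet is free from 0.004 on; aim for 0.006 to 0.009. The spring needs 2.5 N to start and 7.5 N at the bottom, and lifts the pad when let go; the ratchet then catches again.
- pad_top (a point): Centre of the upper face of the release pad: flat aluminium plate 54 mm long (rack's x), 44 mm wide, on top of the jaw, 53 mm above the vanity when up. It moves with the jaw and goes straight down when pressed. A finger on the pad pushes the jaw back by bearing on the heel, whose face is 31 mm from the pad's centre towards the rack's +x.
- heel_face (a point): Point on the heel's inner face (looking to the rack's -x, towards the pad), middle of its width, 65 mm above the vanity. Heel: upright grey block 12 mm thick, 50 mm wide, top 70 mm above the vanity; moves with the jaw. Its outer face meets the end block.
- end_face (a point): Point on the face of the end block, in line with the bar, 55 mm above the vanity, where the heel's outer face arrives.
- perfume_mid (a point): Half-way up (44 mm) the loose round amber glass perfume bottle, 64 mm across, with brass twist cap, 88 mm high in all, standing on the rack's base (8 mm above the vanity). Leave alone.
- tie_tray_mid (a point): Centre of the loose black silicone hair tie tray, 130 x 80 x 16 mm. Leave alone.
- ring_dish_mid (a point): Centre of the loose white ceramic ring dish, 90 mm across, 22 mm high. Leave alone.
- clipper_mid (a point): Centre of the loose aluminium nail clipper, 62 x 13 x 12 mm, lying flat. Leave alone.
- balm_mid (a point): Centre of the loose small glass jar with metal lid, 48 mm across, 45 mm high. Leave alone.
- soap_mid (a point): Centre of the loose soap bottle, 66 mm across, 160 mm high. Leave alone.
- tumbler_mid (a point): Centre of the loose white ceramic tumbler, 72 mm across, 100 mm high. Leave alone.
Not all that is in view belongs to the job. Leave any red look-alike of the part that bears perfume_mid alone.

How it is judged:
By the outcome, as a careful person would: the job done as asked, in the order asked, and still so for the second after the job is handed in, with the robot touching nothing.
It also fails if it takes over 35 s, if anything falls off the work surface, if the arm or the gripper's body presses on something with over 40 N, if the wrist force passes 120 N, or if a joint passes its speed limit or range.

## Working session

There is one attempt and no reset: what is moved stays moved. The work goes in short steps, each a Python script; the robot and the scene stay as the last script left them, time stands still between calls to the robot, and variables do not carry over. Pictures are saved under pics/ and viewed, and the job is handed in when it is done.

```bash
mkdir -p pics; ls
cat > h.py <<'E'
import numpy as np, cv2
from station import robot, grip, inverse_kinematics, status, optics, workorder, search_frame
def ray(im,u,v):
    K=im["intrinsics"];k=im["k1"]
    xd=np.array([(u-K[0,2])/K[0,0],(v-K[1,2])/K[1,1]]);x=xd.copy()
    for _ in range(20): x=xd/(1+k*(x@x))
    return np.array([x[0],x[1],1.])
def world(im,u,v,z=None):
    r=ray(im,u,v); R=im["R"];t=im["t"]
    if z is None: return R.T@(r*z_at(im,u,v)-t)
    c=-R.T@t; d=R.T@r
    return c+d*(z-c[2])/d[2]
def z_at(im,u,v):
    u=int(round(u));v=int(round(v)); p=im["z_map"][v-1:v+2,u-1:u+2]; p=p[p>0]
    return np.median(p)
def cloud(im):
    K=im["intrinsics"];k=im["k1"];H,W=im["z_map"].shape
    u,v=np.meshgrid(np.arange(W),np.arange(H))
    xd=np.stack([(u-K[0,2])/K[0,0],(v-K[1,2])/K[1,1]],-1);x=xd.copy()
    for _ in range(20): x=xd/(1+k*(x**2).sum(-1,keepdims=True))
    z=im["z_map"]; P=np.concatenate([x*z[...,None],z[...,None]],-1)
    P=(P-im["t"])@im["R"]; P[z<=0]=np.nan
    return P
def proj(im,X):
    c=im["R"]@np.array(X)+im["t"];x=c[:2]/c[2];x=x*(1+im["k1"]*(x@x));K=im["intrinsics"]
    return K[0,0]*x[0]+K[0,2],K[1,1]*x[1]+K[1,2]
E
cat > a.py <<'E'
from h import *
s=status.sense();print(s["time_s"],s["force"],s["eef_rot"],s["finger_gap"])
for n in ("scene","top","wrist"):
    im=optics.get_image(n);cv2.imwrite(f"pics/{n}0.png",im["color"])
    print(n,(-im["R"].T@im["t"]).round(3))
    for t in ("rack","jaw","release","perfume_mid","heel_face","soap_mid","tumbler_mid"):
        print(n,t,[(np.round(d["rect"]).tolist(),round(d["score"],2)) for d in search_frame(n,t)][:3])
E
python3 a.py
```

```text
pics
0.0 [-0.29154163 -0.00564319  0.5529651 ] [-1.79876744e+02 -1.08312093e-02  1.53425727e+02] 0.09375033982188627
scene [ 0.978 -0.516  1.118]
scene rack [([208.0, 195.0, 142.0, 55.0], 0.83)]
scene jaw [([248.0, 194.0, 43.0, 53.0], 0.56)]
scene release [([257.0, 219.0, 25.0, 19.0], 0.84)]
scene perfume_mid [([356.0, 253.0, 25.0, 32.0], 0.85), ([318.0, 198.0, 23.0, 30.0], 0.78), ([376.0, 189.0, 26.0, 28.0], 0.62)]
scene heel_face [([250.0, 199.0, 40.0, 48.0], 0.63)]
scene soap_mid [([361.0, 102.0, 31.0, 52.0], 0.79)]
scene tumbler_mid [([177.0, 327.0, 37.0, 44.0], 0.85)]
top [ 0.538 -0.006  1.106]
top rack [([208.0, 161.0, 137.0, 158.0], 0.8)]
top jaw [([254.0, 217.0, 62.0, 45.0], 0.68)]
top release [([279.0, 221.0, 34.0, 32.0], 0.79), ([432.0, 183.0, 44.0, 33.0], 0.59), ([174.0, 216.0, 59.0, 64.0], 0.47)]
top perfume_mid [([249.0, 116.0, 32.0, 29.0], 0.89), ([221.0, 187.0, 29.0, 28.0], 0.83), ([204.0, 119.0, 27.0, 31.0], 0.82)]
top heel_face []
top soap_mid [([73.0, 207.0, 56.0, 35.0], 0.87)]
top tumbler_mid [([431.0, 181.0, 47.0, 34.0], 0.84), ([210.0, 160.0, 138.0, 157.0], 0.32), ([251.0, 220.0, 64.0, 40.0], 0.2)]
wrist [0.18  0.525 0.386]
wrist rack []
wrist jaw []
wrist release []
wrist perfume_mid []
wrist heel_face []
wrist soap_mid []
wrist tumbler_mid []
```

View pics/scene0.png

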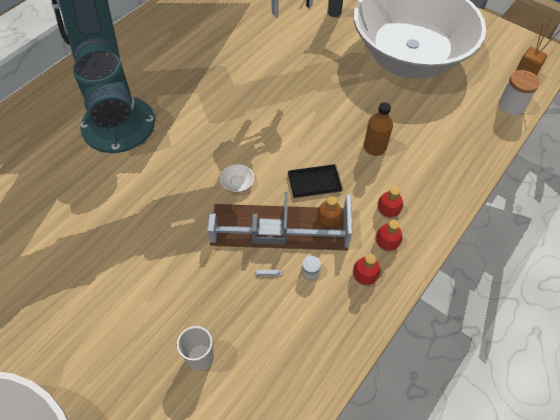

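View pics/top0.png

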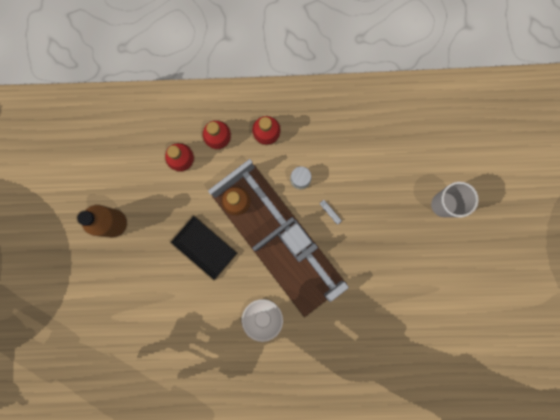

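```bash
python3 -c "
import cv2
a=cv2.imread('pics/top0.png')[150:330,195:360];cv2.imwrite('pics/topc.png',cv2.resize(a,None,fx=3.3,fy=3.3,interpolation=cv2.INTER_CUBIC))
"
```

```text
(no output)
```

View pics/topc.png

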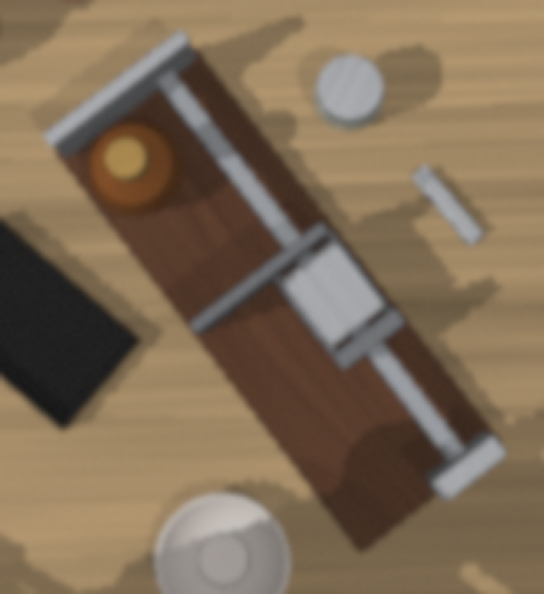

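The top picture shows the rack from (210,190) to (345,295), with the jaw's plate, pad at (296,239) and heel, and the end block at (337,292). The amber bottle that belongs to the rack is at (234,200). Look-alikes are the red bottles at (179,157), (217,134) and (266,130), plus a brown soap bottle at (100,220). There is only one jaw and pad, so the choice is clear. Next I'll measure it.

```bash
cat > b.py <<'E'
from h import *
im=optics.get_image("top")
def c(x,y,z): return world(im,195+(x+.5)/3.3-.5,150+(y+.5)/3.3-.5,z)
pts=dict(ebl1=(430,482,.065),ebl2=(495,436,.065),ebl3=(507,455,.065),ebl4=(447,498,.065),pad1=(280,283,.053),pad2=(332,240,.053),pad3=(386,302,.053),pad4=(337,348,.053),
 pl1=(190,325,.08),pl2=(322,224,.08),he1=(340,360,.07),he2=(403,318,.07),ep1=(47,135,.076),ep2=(185,34,.076),base=(361,551,.008),bot=(126,157,.096))
for k,v in pts.items(): print(k,c(*v).round(4))
P=cloud(im)
print("padcloud",[P[239+dy,296+dx].round(4) for dx,dy in ((0,0),(4,4),(-4,-4))])
for n in ("tie_tray_mid","ring_dish_mid","clipper_mid","balm_mid"):
    for d in search_frame("top",n)[:1]:
        r=d["rect"];print(n,d["score"],world(im,r[0]+r[2]/2,r[1]+r[3]/2,.02).round(3))
E
python3 b.py
```

```text
ebl1 [ 0.4536 -0.0799  0.065 ]
ebl2 [ 0.4812 -0.1218  0.065 ]
ebl3 [ 0.4691 -0.1288  0.065 ]
ebl4 [ 0.4433 -0.0902  0.065 ]
pad1 [0.5821 0.0108 0.053 ]
pad2 [ 0.6088 -0.0236  0.053 ]
pad3 [ 0.5678 -0.0569  0.053 ]
pad4 [ 0.5393 -0.0245  0.053 ]
pl1 [0.5563 0.0676 0.08  ]
pl2 [ 0.6173 -0.0172  0.08  ]
he1 [ 0.5316 -0.0259  0.07  ]
he2 [ 0.5569 -0.0665  0.07  ]
ep1 [0.6799 0.1559 0.076 ]
ep2 [0.7419 0.0662 0.076 ]
base [ 0.405  -0.0367  0.008 ]
bot [0.6617 0.1037 0.096 ]
padcloud [array([ 0.5734, -0.024 ,  0.0519]), array([ 0.5646, -0.0322,  0.0546]), array([ 0.5822, -0.0158,  0.0522])]
tie_tray_mid 0.84 [0.561 0.179 0.02 ]
ring_dish_mid 0.8 [0.4   0.054 0.02 ]
clipper_mid 0.69 [ 0.631 -0.106  0.02 ]
balm_mid 0.88 [ 0.706 -0.043  0.02 ]
```

```bash
cat > c.py <<'E'
from h import *
for yaw in (34.7,-145.3):
    for p in ((.574,-.024,.05),(.48,-.09,.05)):
        q=inverse_kinematics(p,[180,0,yaw]); print(yaw,p,None if q is None else np.round(q,1))
y=34.7 if abs(inverse_kinematics((.574,-.024,.2),[180,0,34.7])[5])<abs(inverse_kinematics((.574,-.024,.2),[180,0,-145.3])[5]) else -145.3
print(y)
grip(0.0,30)
robot.goto([.555,-.037,.20],[180,0,y])
im=optics.get_image("wrist");cv2.imwrite("pics/w1.png",im["color"]);s=status.sense()
print(s["time_s"],s["tcp_pos"],s["eef_rot"],s["force"],s["finger_gap"])
np.savez("w1.npz",**im)
E
python3 c.py
```

```text
34.7 (0.574, -0.024, 0.05) [-8.  13.1 88.3 -0.  78.6 47.3]
34.7 (0.48, -0.09, 0.05) [-17.3   2.5 100.2  -0.   77.2  38. ]
-145.3 (0.574, -0.024, 0.05) [  -8.    13.1   88.3    0.    78.6 -132.7]
-145.3 (0.48, -0.09, 0.05) [ -17.3    2.5  100.2    0.    77.2 -142. ]
34.7
5.1083 [ 0.55505092 -0.03599128  0.20007839] [-1.79992568e+02 -1.52641842e-02  3.47986431e+01] [ 0.30688231  0.18580257 -0.11375029] 0.0004184766811707556
```

View pics/w1.png

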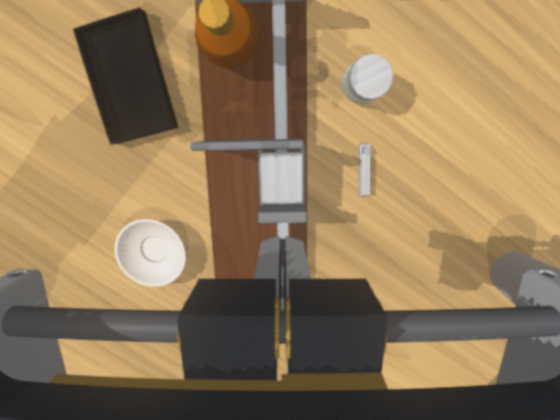

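The wrist view shows the pad at about (282,177), the plate at row 146, the heel at row 214 and the fingertips at about (282,245). The clipper is at (365,170) and the jar at (370,78), both clear of the rack. I'll zoom in to fit it.

```bash
python3 -c "
import cv2
a=cv2.imread('pics/w1.png')[125:255,180:320];cv2.imwrite('pics/w1c.png',cv2.resize(a,None,fx=4.5,fy=4.5,interpolation=cv2.INTER_CUBIC))
"
```

```text
(no output)
```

View pics/w1c.png

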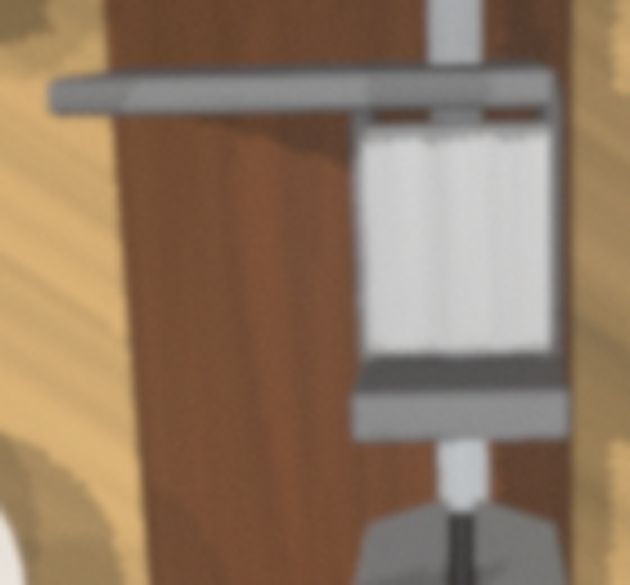

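```bash
cat > d.py <<'E'
from h import *
im=dict(np.load("w1.npz"))
def c(x,y,z): return world(im,180+(x+.5)/4.5-.5,125+(y+.5)/4.5-.5,z)
pts=dict(padTL=(361,136,.053),padTR=(554,134,.053),padBR=(551,354,.053),padBL=(365,354,.053),he1=(355,389,.07),he2=(567,389,.07),ho1=(355,440,.07),ho2=(567,440,.07),pl1=(50,114,.08),pl2=(550,107,.08),pl0=(552,68,.08))
W={k:c(*v) for k,v in pts.items()}
for k,v in W.items(): print(k,v.round(4))
pc=np.mean([W[k] for k in W if k.startswith("pad")],0);hc=(W['he1']+W['he2'])/2
def ang(a,b): d=W[b]-W[a]; return np.degrees(np.arctan2(d[1],d[0])),np.hypot(*d[:2])
for a,b in (("padTL","padBL"),("padTR","padBR"),("padTL","padTR"),("padBL","padBR"),("he1","he2"),("ho1","ho2"),("pl1","pl2")):print(a,b,ang(a,b))
print(pc,hc,np.hypot(*(hc-pc)[:2]),np.degrees(np.arctan2(*(hc-pc)[[1,0]])))
P=cloud(im);u,v=proj(im,pc);u=int(u);v=int(v);print(np.nanmedian(P[v-15:v+15,u-12:u+12].reshape(-1,3),0))
E
python3 d.py
```

```text
padTL [0.58   0.0096 0.053 ]
padTR [ 0.6054 -0.0261  0.053 ]
padBR [ 0.5633 -0.0555  0.053 ]
padBL [ 0.5382 -0.0195  0.053 ]
he1 [ 0.5343 -0.0208  0.07  ]
he2 [ 0.5615 -0.0599  0.07  ]
ho1 [ 0.5243 -0.0275  0.07  ]
ho2 [ 0.5518 -0.067   0.07  ]
pl1 [0.5498 0.0652 0.08  ]
pl2 [ 0.6101 -0.0195  0.08  ]
pl0 [ 0.6167 -0.0152  0.08  ]
padTL padBL (np.float64(-145.06637093485426), np.float64(0.050881061892321805))
padTR padBR (np.float64(-145.01923084695906), np.float64(0.05133592472298245))
padTL padTR (np.float64(-54.56401795426768), np.float64(0.04380506653311671))
padBL padBR (np.float64(-55.15886358665176), np.float64(0.04384567657918466))
he1 he2 (np.float64(-55.16004625904912), np.float64(0.04762478243019747))
ho1 ho2 (np.float64(-55.162267811703245), np.float64(0.0480887535625098))
pl1 pl2 (np.float64(-54.5251211913742), np.float64(0.10392835214284996))
[ 0.57171187 -0.0228835   0.053     ] [ 0.54786667 -0.04038747  0.07      ] 0.029580104683264993 -143.71884281932736
[ 0.57204131 -0.02155966  0.05376733]
```

```bash
cat > e.py <<'E'
from h import *
a=np.radians(-145.0);X=np.array([np.cos(a),np.sin(a),0])
pc=np.array([.5723,-.0227,0]);p=pc+.016*X; rot=[180,0,35.0]
def st(m):
    s=status.sense();t=s["tcp_pos"];f=np.array(s["force"])
    print(m,round(s["time_s"],2),np.round(t,4),"along",round(float((np.array(t)-pc)@X),4),"f",f.round(2),"fx",round(float(f@X),2));return np.array(t)
robot.goto(list(p+[0,0,.13]),rot);st("hover")
robot.line_to(list(p+[0,0,.072]),vel=.08);st("above")
hit=robot.line_to(list(p+[0,0,.052]),vel=.015,threshold=1.5);print(hit);t=st("contact")
E
python3 e.py
```

```text
hover 5.49 [ 0.5584 -0.0312  0.1291] along 0.0163 f [0.35 0.27 0.49] fx -0.44
above 6.37 [ 0.5596 -0.0319  0.0723] along 0.0157 f [ 0.37 -0.67  0.57] fx 0.08
True
contact 7.18 [ 0.5591 -0.0319  0.06  ] along 0.0161 f [0.94 0.02 2.78] fx -0.78
```

```bash
cat > f.py <<'E'
exec(open("e.py").read().split("robot.goto")[0])
robot.line_to(list(p+[0,0,.0535]),vel=.02);robot.dwell(.2);st("pressed");robot.dwell(.1);st("pressed")
im=optics.get_image("wrist");cv2.imwrite("pics/w2.png",im["color"])
E
python3 f.py
```

```text
pressed 7.84 [ 0.5592 -0.0319  0.0539] along 0.016 f [-0.49 -0.45  5.07] fx 0.66
pressed 7.94 [ 0.5592 -0.032   0.0539] along 0.016 f [-0.94  0.3   6.29] fx 0.6
```

View pics/w2.png

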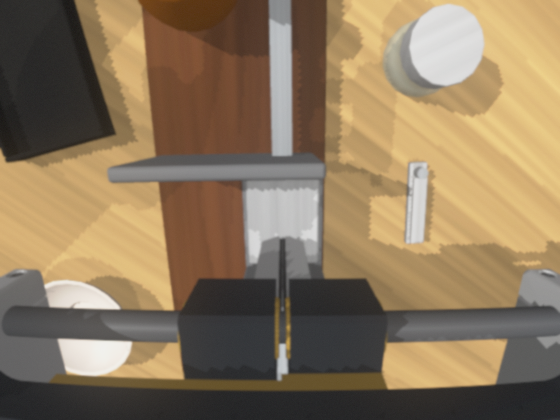

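The pad is about 6.5 mm down (roughly 5.7 N) and the finger is centred on it. Now the push.

```bash
cat > g.py <<'E'
exec(open("e.py").read().split("robot.goto")[0])
def at(s): return list(pc+s*X+[0,0,.0535])
print(robot.line_to(at(.030),vel=.03,threshold=8));st("heel")
print(robot.line_to(at(.095),vel=.04,threshold=8));st("mid")
im=optics.get_image("wrist");cv2.imwrite("pics/w3.png",im["color"])
E
python3 g.py
```

```text
False
heel 8.61 [ 0.5484 -0.0398  0.0542] along 0.0294 f [0.52 0.29 5.88] fx -0.59
False
mid 10.38 [ 0.496  -0.0775  0.0545] along 0.094 f [0.77 0.42 5.5 ] fx -0.87
```

View pics/w3.png

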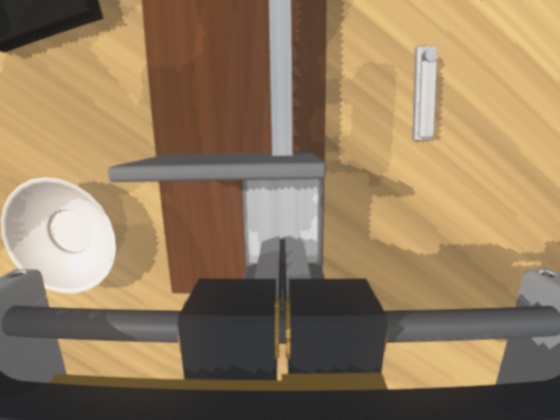

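The pad's friction is carrying the jaw: the plate is still at row 168 relative to the hand, so the jaw has moved about 78 mm. I'll continue slowly until the heel contacts the end block.

```bash
cat > i.py <<'E'
exec(open("e.py").read().split("robot.goto")[0])
def at(s): return list(pc+s*X+[0,0,.0530])
for s in np.arange(.100,.1301,.005):
    h=robot.line_to(at(s),vel=.02,threshold=6);st(f"{s:.3f} {h}")
    if h: break
im=optics.get_image("wrist");cv2.imwrite("pics/w4.png",im["color"])
E
python3 i.py
```

```text
0.100 False 10.83 [ 0.4917 -0.0806  0.054 ] along 0.0992 f [ 1.21 -0.92  6.23] fx -0.46
0.105 False 11.23 [ 0.4877 -0.0835  0.0541] along 0.1042 f [ 1.52 -0.18  5.9 ] fx -1.14
0.110 False 11.63 [ 0.4844 -0.0856  0.0543] along 0.1081 f [2.03 1.64 5.94] fx -2.6
0.115 True 11.87 [ 0.4836 -0.0861  0.0549] along 0.109 f [0.25 1.56 5.02] fx -1.1
```

View pics/w4.png

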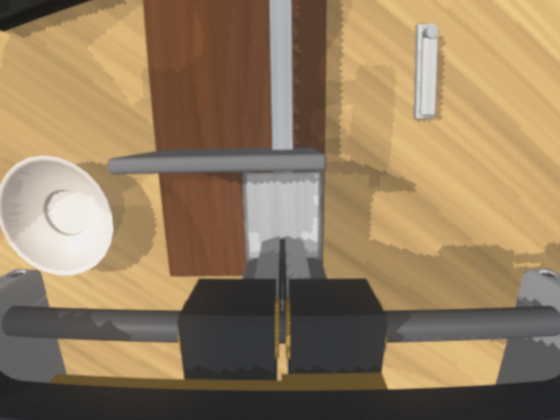

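```bash
cat > j.py <<'E'
exec(open("e.py").read().split("robot.goto")[0])
def at(s): return list(pc+s*X+[0,0,.0530])
for s in (.1105,.112,.1135,.115,.117,.119):
    h=robot.line_to(at(s),vel=.01,threshold=6);t=st(f"{s:.3f} {h}");F=float(np.array(status.sense()["force"])@X)
    if h or F<-6: break
im=optics.get_image("wrist");cv2.imwrite("pics/w5.png",im["color"])
im=optics.get_image("scene");cv2.imwrite("pics/s5.png",cv2.resize(im["color"][170:270,190:360],None,fx=4,fy=4,interpolation=cv2.INTER_CUBIC))
E
python3 j.py
```

```text
0.111 False 12.3 [ 0.4835 -0.0861  0.0541] along 0.1091 f [1.84 1.18 5.53] fx -2.18
0.112 False 12.6 [ 0.4834 -0.0862  0.0542] along 0.1092 f [5.77 3.42 3.98] fx -6.69
```

View pics/w5.png

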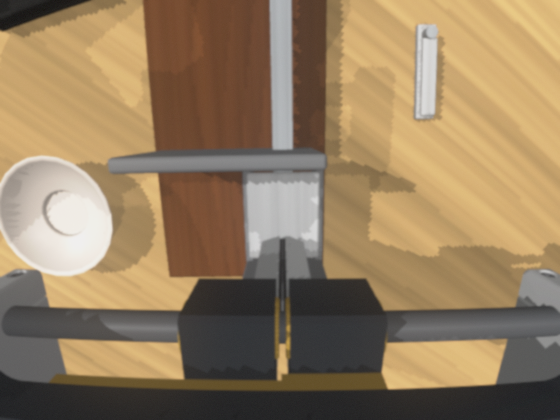

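View pics/s5.png

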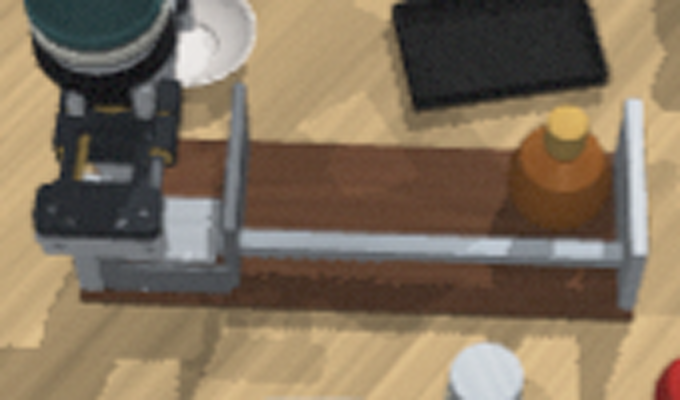

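The finger has stopped at 109 mm while the force builds to 7 N, so the jaw is against the end block. Lift straight up and clear, then check.

```bash
cat > k.py <<'E'
exec(open("e.py").read().split("robot.goto")[0])
def at(s,z): return list(pc+s*X+[0,0,z])
robot.line_to(at(.1100,.0535),vel=.01);st("relax")
robot.line_to(at(.1085,.066),vel=.03);st("pad up")
robot.line_to(at(.106,.085),vel=.05)
robot.line_to(at(.106,.2),vel=.12);st("up")
robot.goto([.36,.2,.25],rot);robot.dwell(.3);st("clear")
for n in ("top","scene"):
    im=optics.get_image(n);cv2.imwrite(f"pics/{n}6.png",im["color"]);np.savez(f"{n}6.npz",**im)
a=cv2.imread('pics/top6.png')[150:330,195:360];cv2.imwrite('pics/top6c.png',cv2.resize(a,None,fx=3.3,fy=3.3,interpolation=cv2.INTER_CUBIC))
E
python3 k.py
```

```text
relax 13.06 [ 0.4834 -0.0861  0.0542] along 0.1092 f [ 3.33 -0.42  4.28] fx -2.49
pad up 13.62 [ 0.4823 -0.0846  0.0653] along 0.1092 f [ 0.33  1.74 -0.29] fx -1.27
up 15.27 [ 0.485  -0.0834  0.1989] along 0.1063 f [-1.26  0.11 -0.35] fx 0.97
clear 16.77 [0.3604 0.1994 0.2497] along 0.0462 f [ 0.06 -0.67 -0.2 ] fx 0.34
```

View pics/top6c.png

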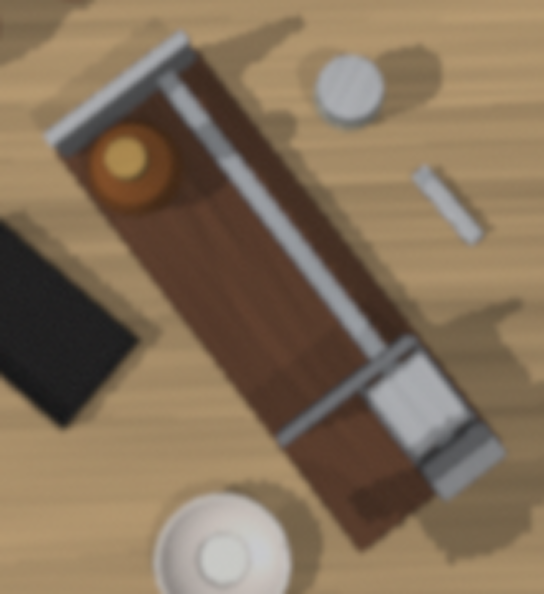

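View pics/scene6.png

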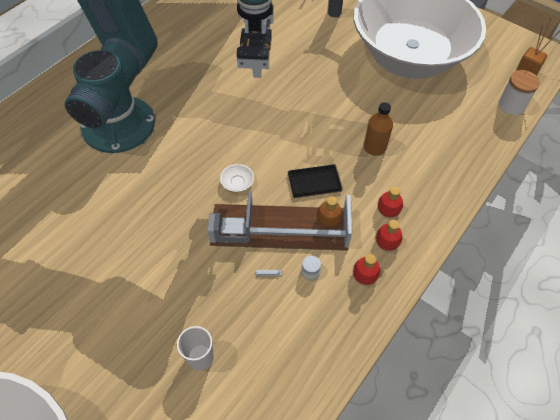

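The heel is flush against the end block, and the bottle, jar, clipper, tray and dish sit at the same pixels as before. One last check on pad height, then I'll hand it in.

```bash
cat > l.py <<'E'
from h import *
for f,(u,v),r in (("top6.npz",(322,271),6),("scene6.npz",(233,226),4)):
    P=cloud(dict(np.load(f)));print(f,np.nanmedian(P[v-r:v+r,u-r:u+r].reshape(-1,3),0).round(4))
a=cv2.imread("pics/top0.png").astype(int);b=cv2.imread("pics/top6.png").astype(int)
for n,(x,y) in dict(bottle=(234,200),balm=(301,177),clip=(331,212),tumbler=(460,200),soap=(100,220),tray=(204,247)).items():
    print(n,np.abs(a-b)[y-15:y+15,x-15:x+15].mean().round(2))
print(workorder.sign_off(),status.sense()["time_s"])
E
python3 l.py
```

```text
top6.npz [ 0.5054 -0.0756  0.0526]
scene6.npz [ 0.5037 -0.0741  0.0528]
bottle 0.77
balm 0.98
clip 5.48
tumbler 0.89
soap 0.77
tray 0.93
the job is handed in; nothing more can be done
the job is handed in; nothing more can be done
```

The jaw is fully back against the end block, the pad has sprung up, the hand is clear, and the job is handed in. I pressed the pad about 6–7 mm with the closed fingertips and slid the jaw back about 88 mm. It ended with a light push on the heel that built to about 7 N without any further movement. I then lifted straight up and moved away, finishing at about 17 s of the 35 s allowed.

**Last checks:**
- **Jaw:** the final top picture shows the heel flush with the end block. The distance moved matches the 89 mm gap I measured beforehand.
- **Pad:** its top reads 52.6–52.8 mm in the two cameras, against 53 mm when up.
- **Other things on the vanity:** the bottle, jar, tray, soap and tumbler areas are unchanged between the first and last top pictures. The ring dish is at the same pixels by eye.
- **Disagreement:** the area around the nail clipper differed more (5.5 against about 1 elsewhere). The clipper is at the same pixels in both pictures, so I put this down to changed shadows, but I didn't check it further.

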